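# Draw a dropped bracket from behind the pedal case's guard with a hooked rod

## Task

A steel angle bracket has slipped under the barred guard in the pedal case. With the hooked rod, reach in over the bracket's upright flange, draw the bracket out and pull it gently but firmly home against the rubber rail inside the case's front wall, keeping a light steady pull for about a second so that its flange lies flush and square along the rail, never hauling hard on the bracket or the rail. Then unhook and stand the rod back on the bench outside the case, touching the bracket with nothing but the rod, not knocking the guard, and leaving all other things where they are.

Things in the scene. Friction and masses are not known exactly. Their poses are not given: they have to be found in the camera images.
- rod_handle (a point): Centre of the hooked rod's black upright handle: 36 along x, 18 along y, 60 tall; the point is 30 above the handle's foot, z up. Grip it across y. About 160 g in all. It stands on the bench on the handle's foot and on the tip of its hook
- hook_rod: Hooked rod; origin at the foot of the handle. A round steel rod, 8 across, runs level along +x, its axis 36 above the foot, then turns straight down into a finger 8 across whose round tip is level with the foot. The rod is telescopic and stiff, it does not slip in use: handle centre to finger centre is 220 give or take 10, different each time and not measured, so contacts must be felt
- case: Aluminium pedal case, fixed: shallow tray 280 along x, 420 along y; origin under its centre. Floor top 6 above the bench; walls 6 thick, 34 high above the bench. Its front wall is at x -140 to -134; the deep lid stands open, about 300 high, on its +x edge. A 20 high divider at y = -62 parts the pedal's side (y below) from the bracket's side
- guard: Barred aluminium guard, fixed in the case: a roof of bars on posts, open towards -x; axes as the case's, origin at the case's underside level in the middle of the guard's width. Roof over x -45 to 125, y -125 to 125; its underside is 86 above the bench. Side posts and rails lie at y beyond +-117. Between the front wall and x = -45 the case is open above
- stop_face (a point): Foot of the inner face of the dark rubber rail that is fixed along the inside of the front wall, at the middle of its 240 length (length along y); the face is upright, 14 high, rigid, and looks along +x (into the case, towards the guard). The point lies on the case floor, 6 above the bench. A pull of about 5 to 8 N seats the bracket squarely against it; 18 N or more on the rail or on the bracket is too much
- bracket: Loose steel angle bracket, about 95 g, lying flat on the case floor: base plate 60 along y, 4 thick, x from -16 to 20; upright flange along the whole 60 at x -20 to -16, 18 tall, which is its front and faces roughly to the rail. Origin on its underside, 20 behind the flange's front face. It starts under the guard. Home, its origin is 20 from the rail's face. It slides with little force (under 1 N), turning freely
- pedal: Red effect pedal, 120 x 68 x 52, loose inside the case beside the barred guard; origin under its centre; to be left alone
- slide: Glass slide, upright tube 29 across, 65 tall, loose; origin under its centre; to be left alone
- hex_keys: Steel folding hex key set, 100 x 30 x 26, loose on the bench; origin under its centre; to be left alone
- pick_holder: Black plastic pick holder, 55 x 40 x 42, loose on the bench; origin under its centre; to be left alone
- screw_jar: Small glass jar with a steel cap, 48 across, 55 tall, loose on the bench; origin under its centre; to be left alone
- tin: Flat steel tin, 48 across, 22 tall, loose inside the case in front of the pedal; origin under its centre; to be left alone
- stop_rail: The same rubber rail as a body, 12 thick, 240 long, 14 high; its origin and axes are those of the point on its face
There are look-alikes about, which are no part of the job. Leave any green look-alike of the bracket alone.

How it is judged:
On the way, in this order (a step that is already met when the one before it is completed fails the run):
1. the hooked rod draws the bracket out from under the guard (contact force between hook_rod and bracket above 0.05 N and x of bracket in the frame of stop_face below 0.055 m and contact force between the fingers and hook_rod above 1 N), for 0.05 s.
2. the rod keeps the bracket pulled square against the rubber rail with at least 2.5 N for 0.5 s (contact force between bracket and stop_rail above 2.5 N and contact force between hook_rod and bracket above 1.5 N and angle between the x axis of bracket and the x axis of stop_face, either way round below 0.05 rad), for 0.5 s.
At the end, for the whole second after the job is handed in: The bracket lies flat and at rest with its flange against the rubber rail (gap under 2.5 mm, square within 0.05 rad, at least 30 mm from the rail's ends measured from its middle), and the hooked rod stands upright at rest on the bench, not touching the case (x of bracket in the frame of stop_face below 0.0225 m and y of bracket in the frame of stop_face between -0.09 and 0.09 m and angle between the x axis of bracket and the x axis of stop_face, either way round below 0.05 rad and angle between bracket's own z axis and vertical below 0.06 rad and linear speed of each of bracket, hook_rod below 0.01 m/s and height (world z) of rod_handle between 0.026 and 0.034 m and angle between rod_handle's own z axis and vertical below 0.1 rad and contact force between hook_rod and case below 0.05 N).
It fails at once if the bracket is pressed on the rubber rail with more than 18 N (contact force between bracket and stop_rail above 18 N).
It fails at once if the rod loads the bracket with more than 18 N (contact force between hook_rod and bracket above 18 N).
It fails at once if the rod or the robot knocks the guard with more than 8 N (contact force between any of hook_rod, the arm, the fingers and guard above 8 N).
It fails at once if the robot itself touches the bracket (contact force between any of the fingers, the arm and bracket above 0.3 N).
It fails at once if another loose thing is moved by more than 15 mm (distance of any of pedal, slide, hex_keys, pick_holder, screw_jar, tin from where it was at the start of the episode above 0.015 m).
It also fails if it takes over 54 s, if anything falls off the work surface, if the arm or the gripper's body presses on something with over 40 N, if the wrist force passes 120 N, or if a joint passes its speed limit or range.

## Robot

A 7-joint arm with a two-finger parallel gripper is mounted at the origin on the work surface. World frame = base frame: x ahead of the robot, y to its left, z up, the work surface at z = 0. Lengths are in m, angles in rad, forces in N, time in s.
With the tool pointing down it reaches from about 0.4 to 0.85 m from the base axis. Payload 6.9 kg.
Tool frame: the origin (TCP) lies midway between the tips of the shut fingers; the grasp point (between the pads) lies 19 mm behind it (env.grip_point_offset is the distance from the TCP to the grasp point, in m); y points along the fingers, x is the direction in which the jaws open and shut, and the axes are right-handed (so a half turn about y gives the same grasp; the last joint's range is limited). The gripper opens to 85 mm and grips with 20 to 120 N. Pads are 22 mm wide; open, the fingers measure 114 mm over their backs; the gripper's body (76 mm by 85 mm) begins 54 mm behind the grasp point. The pads swing forward as they close: fully open they stand 13 mm farther back than shut.
Start: joints at [-1.145, 0.507, -0.238, 1.5, 0.126, 1.149, -0.155], TCP at [0.197, 0.593, 0.231] pointing down, gripper open.
Joint ranges: [-3.08, 3.08], [-0.24, 2.05], [-1.43, 1.35], [0, 2.5], [-1.52, 4.66], [0.17, 1.96], [-2.89, 2.89]. Speed limits (rad/s): [2.39, 2.39, 3.14, 3.14, 3.14, 3.14, 3.14].

## Interface

Orientations are given as a 3x3 rotation matrix whose columns are the frame's x, y, z axes.
In Python, from rig import env, imaging, close_job gives the robot as it stands. The module is installed in compiled form; this text tells all that it offers.
- The arm moves only by the tool carry_out, never from a script. Its argument "rows" is a list of rows, each a list of 7 numbers: the shift along the tool's x, y, z in mm, then the turn, a rotation vector about the tool's x, y, z in rad, then the opening in per cent of the stroke, from 0 (shut) to 100 (fully open). A call has 1 to 20 rows; each row is the pose to reach, as a shift and turn from the pose commanded when the call began, along the tool's axes at that moment; what a row does not reach only later rows make up. A row lasts 1/12 s, in which the tool goes at most 41.7 mm and 7.16 degrees, less where a joint would pass 70% of its speed; a pose out of reach is approached as far as the arm can. A call with a gripper value outside its range is refused whole. The fingers move at their own pace and stop on an object; "grip_force" is the grip in N (left out, the last holds). Time passes only in rows, so rows that repeat a pose let the fingers close. It gives the time, the measured TCP pose, the force and the opening at its end, in the units of the state.
- env.state(): the state, without advancing time (a new reading comes with each control period).
- imaging.read_camera(name): name is "scene" or "top" or "wrist"; returns (picture, depth): 384x512x3 uint8, red, green, blue; 384x512 float32, m along the optical axis (not along the pixel's ray), 0 where there is no reading.
- imaging.camera_params(name): a dict with "fx", "fy", "cx", "cy" (pixels), "rvec" (rotation vector, rad) and "tvec" (3), from world to camera coordinates, as OpenCV has them. Camera axes: x right, y down, z forward; pixel columns grow to the right and rows downward; lengths in m; the calibration is good to about 2 mm. A picture is of the moment at which its call begins: read the wrist's pose just before it. camera_params takes no time and is no camera call; for the wrist camera it gives the pose at the moment of the call.
- close_job(): hands the job in, once; it reports no verdict.
The state is a dict: "time_s": time; "q": joint angles; "joint_vel": joint speeds; "effort": joint torques, N m; "tcp_pos": TCP position; "eef_rot": TCP orientation; "force": force on the tool from outside, world axes, zero at the start; "wrist_torque": the same for the moment, N m; "finger_gap": finger opening in m.
Only numpy, scipy, OpenCV 4.12 (cv2) and the standard library are available. Lean on these libraries where they do the work, as an engineer would, in place of code of your own. Each camera call takes 0.05 s, during which the arm holds its last target.

## Working session

There is one attempt and no reset: what is moved stays moved. The work goes in short steps, Python scripts to look and compute and a tool call to move; the robot and the scene stay as the last step left them, time stands still between calls to the robot, and variables do not carry over. Pictures are saved under pics/ and viewed, and the job is handed in when it is done.

Besides the shell and the picture viewer there is one more tool, called after ">>>" as a command line: name --pt "numbers of a row" for each row, then --argument value for the rest. carry_out: Moves the arm, as the interface text tells. Its arguments: {"type":"object","properties":{"rows":{"type":"array","items":{"type":"array","items":{"type":"number"}}},"grip_force":{"type":"number"}},"required":["rows"]}

```bash
mkdir -p pics; cat > h.py <<'E'
import numpy as np, cv2
from rig import env, imaging
def snap(name,tag):
    p=imaging.camera_params(name); im,d=imaging.read_camera(name)
    cv2.imwrite(f'pics/{tag}.png',im[:,:,::-1]); np.savez(f'pics/{tag}.npz',im=im,d=d,**{k:np.array(v) for k,v in p.items()})
    return im,d,p
def load(tag):
    z=np.load(f'pics/{tag}.npz'); return z['im'],z['d'],z
def cam(p):
    R=cv2.Rodrigues(np.array(p['rvec'],float))[0]; return R,np.array(p['tvec'],float).ravel()
def world(p,u,v,d):
    R,t=cam(p); c=np.stack([(u-p['cx'])/p['fx']*d,(v-p['cy'])/p['fy']*d,d],-1); return (c-t)@R
def plane(p,u,v,z):
    R,t=cam(p); o=-R.T@t; r=np.stack([(np.asarray(u,float)-p['cx'])/p['fx'],(np.asarray(v,float)-p['cy'])/p['fy'],np.ones_like(np.asarray(u,float))],-1)@R
    return o+r*((z-o[2])/r[...,2])[...,None]
def proj(p,X):
    R,t=cam(p); c=np.atleast_2d(X)@R.T+t; return np.stack([c[:,0]/c[:,2]*p['fx']+p['cx'],c[:,1]/c[:,2]*p['fy']+p['cy']],-1)
E
python3 - <<'E'
from h import *
s=env.state()
print(s['time_s'],s['tcp_pos'],s['eef_rot'],s['finger_gap'],s['force'],env.grip_point_offset)
for n in('scene','top'):
    im,d,p=snap(n,n+'0'); print(n,p)
E
```

```text
0.0 [0.19641613 0.59281733 0.23043189] [[ 3.14355329e-01 -5.04050479e-04 -9.49305258e-01]
 [ 9.49303745e-01 -1.69571812e-03  3.14355728e-01]
 [-1.76820528e-03 -9.99998435e-01 -5.45610180e-05]] 0.08531177553812702 [ 0.39721348 -0.83253161  0.49828195] 0.0187
scene {'fx': 440.1146943144054, 'fy': 440.1146943144054, 'cx': 250.74581727062377, 'cy': 198.88180682941223, 'rvec': array([ 1.80187463,  1.66596699, -0.69020567]), 'tvec': array([-0.20182829, -0.35765218,  1.61370173])}
top {'fx': 468.8606492942187, 'fy': 468.8606492942187, 'cx': 256.1986268592564, 'cy': 195.10649748335143, 'rvec': array([ 2.08518136, -2.14065218,  0.21457575]), 'tvec': array([0.15161356, 0.55995017, 1.04831223])}
```

View pics/scene0.png

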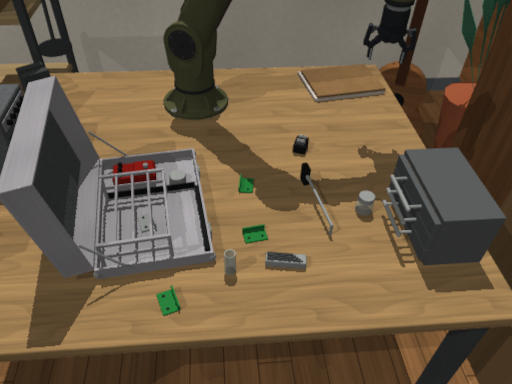

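View pics/top0.png

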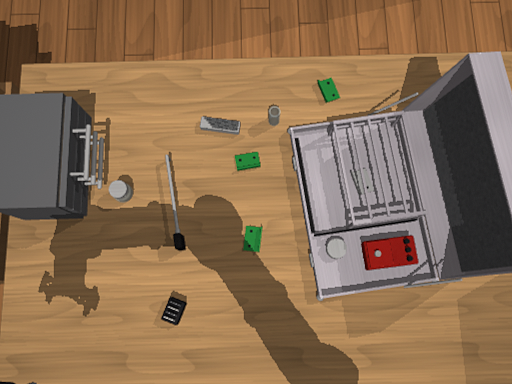

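The scene shows the case at left (scene ~(150,210)), with the guard and pedal in it. The rod's handle is at about (305,173) and its hook at (331,232). In the top view, the handle is at (179,241) and the hook at (168,155). The bracket is under the bars near (360,180). I'll enlarge these areas.

```bash
python3 - <<'E'
from h import *
im,d,p=load('top0')
c=cv2.resize(im[90:310,280:470],None,fx=3,fy=2.7,interpolation=cv2.INTER_CUBIC);cv2.imwrite('pics/t_case.png',c[:,:,::-1])
c=cv2.resize(im[140:260,130:230],None,fx=5,fy=5,interpolation=cv2.INTER_CUBIC);cv2.imwrite('pics/t_rod.png',c[:,:,::-1])
for u,v in[(179,241),(169,157),(174,200),(291,130),(318,297),(437,280),(350,180),(362,185),(345,115),(420,210),(130,190)]:
    print((u,v),world(p,u,v,d[v,u]).round(3))
im,d,p=load('scene0')
c=cv2.resize(im[140:280,70:220],None,fx=4,fy=4,interpolation=cv2.INTER_CUBIC);cv2.imwrite('pics/s_case.png',c[:,:,::-1])
E
```

```text
(179, 241) [0.46  0.318 0.057]
(169, 157) [0.672 0.35  0.027]
(174, 200) [0.561 0.334 0.038]
(291, 130) [0.731 0.046 0.036]
(318, 297) [ 0.325 -0.001  0.021]
(437, 280) [ 0.356 -0.278  0.031]
(350, 180) [ 0.606 -0.097  0.007]
(362, 185) [ 0.592 -0.125  0.009]
(345, 115) [ 0.78  -0.097  0.001]
(420, 210) [ 0.523 -0.256  0.027]
(130, 190) [0.591 0.444 0.026]
```

View pics/t_case.png

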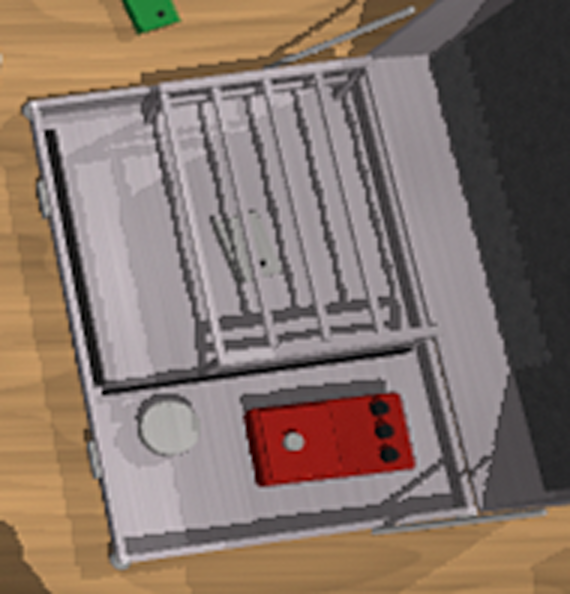

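View pics/t_rod.png

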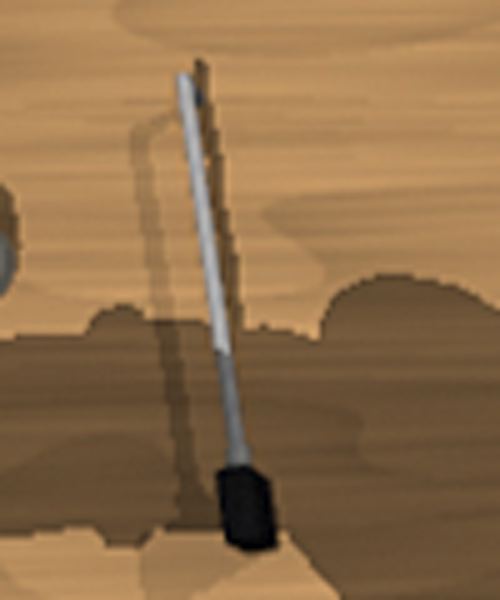

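View pics/s_case.png

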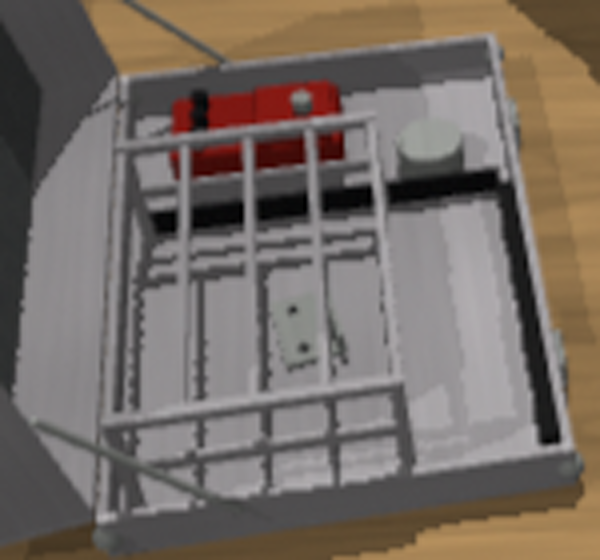

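```bash
python3 - <<'E'
from h import *
im,d,p=load('top0')
hsv=cv2.cvtColor(im,cv2.COLOR_RGB2HSV)
# bracket pixels: compare colours
for y in range(158,198,3): print(y,[tuple(im[y,x]) for x in range(348,376,4)])
# dark rail
g=im.max(2)
m=((g<45)).astype(np.uint8); m[:, :285]=0; m[:,330:]=0; m[:125]=0; m[240:]=0
n,l,s,c=cv2.connectedComponentsWithStats(m); print(s,c)
# handle mask
m=((g<40)).astype(np.uint8); m[:,:165]=0;m[:,195:]=0;m[:225]=0;m[255:]=0
n,l,s,c=cv2.connectedComponentsWithStats(m); print(s,c)
E
```

```text
158 [(np.uint8(156), np.uint8(149), np.uint8(154)), (np.uint8(64), np.uint8(61), np.uint8(63)), (np.uint8(146), np.uint8(139), np.uint8(142)), (np.uint8(162), np.uint8(153), np.uint8(158)), (np.uint8(155), np.uint8(148), np.uint8(152)), (np.uint8(64), np.uint8(62), np.uint8(64)), (np.uint8(160), np.uint8(152), np.uint8(156))]
161 [(np.uint8(155), np.uint8(147), np.uint8(152)), (np.uint8(65), np.uint8(61), np.uint8(63)), (np.uint8(158), np.uint8(151), np.uint8(154)), (np.uint8(166), np.uint8(157), np.uint8(162)), (np.uint8(154), np.uint8(145), np.uint8(150)), (np.uint8(65), np.uint8(61), np.uint8(64)), (np.uint8(160), np.uint8(152), np.uint8(157))]
164 [(np.uint8(154), np.uint8(147), np.uint8(150)), (np.uint8(148), np.uint8(140), np.uint8(144)), (np.uint8(158), np.uint8(150), np.uint8(153)), (np.uint8(169), np.uint8(160), np.uint8(165)), (np.uint8(155), np.uint8(148), np.uint8(151)), (np.uint8(148), np.uint8(141), np.uint8(144)), (np.uint8(164), np.uint8(155), np.uint8(160))]
167 [(np.uint8(154), np.uint8(146), np.uint8(151)), (np.uint8(146), np.uint8(139), np.uint8(143)), (np.uint8(1
[... 3173 characters left out ...]
np.uint8(155), np.uint8(160))]
197 [(np.uint8(187), np.uint8(178), np.uint8(183)), (np.uint8(164), np.uint8(154), np.uint8(160)), (np.uint8(162), np.uint8(154), np.uint8(158)), (np.uint8(99), np.uint8(94), np.uint8(98)), (np.uint8(152), np.uint8(145), np.uint8(149)), (np.uint8(167), np.uint8(158), np.uint8(163)), (np.uint8(160), np.uint8(152), np.uint8(158))]
[[     0      0    512    384 196333]
 [   295    138     20     94    255]
 [   314    232     16      4     20]] [[255.43000413 191.50417403]
 [304.22745098 184.97647059]
 [321.35       233.7       ]]
[[     0      0    512    384 196447]
 [   173    233     12     17    161]] [[255.56285919 191.45922819]
 [178.80124224 241.2484472 ]]
```

```bash
python3 - <<'E'
from h import *
for tag,(r0,r1,c0,c1) in dict(top0=(150,205,335,390),scene0=(195,240,130,165)).items():
    im,d,p=load(tag)
    i=im.astype(int); m=((i[:,:,1]-i[:,:,2]>=1)&(i.max(2)>50)&(i.max(2)-i.min(2)<12)).astype(np.uint8)
    k=np.zeros_like(m);k[r0:r1,c0:c1]=1;m*=k
    v,u=np.nonzero(m); W=world(p,u,v,d[v,u])
    ok=(W[:,2]>0.003)&(W[:,2]<0.03)
    W=W[ok]; u=u[ok];v=v[ok]
    print(tag,len(W)); 
    hi=W[:,2]>0.0145
    print('heights',np.percentile(W[:,2],[5,25,50,75,95]).round(4))
    for n,s in(('base',~hi),('flange',hi)):
        X=W[s]; print(n,len(X),X[:,:2].min(0),X[:,:2].max(0),X.mean(0))
    print('rect all on plane .01',cv2.minAreaRect(W[:,:2].astype(np.float32)*1000))
    o=im.copy();o[v[~hi[:]],u[~hi]]=[255,0,0];o[v[hi],u[hi]]=[0,255,0]
    o=cv2.resize(o[r0-20:r1+20,c0-20:c1+20],None,fx=7,fy=6,interpolation=cv2.INTER_NEAREST);cv2.imwrite(f'pics/{tag}_br.png',o[:,:,::-1])
E
```

```text
top0 272
heights [0.0063 0.0085 0.0104 0.014  0.0243]
base 208 [ 0.56881266 -0.15177204] [ 0.63693507 -0.09909163] [ 0.60352005 -0.1284021   0.00955542]
flange 64 [ 0.56865292 -0.1485821 ] [ 0.62322312 -0.09800448] [ 0.59678316 -0.10936686  0.02133718]
rect all on plane .01 ((602.5809936523438, -124.97929382324219), (60.467655181884766, 40.49287033081055), 16.793304443359375)
scene0 212
heights [0.0066 0.0086 0.0099 0.0113 0.0239]
base 189 [ 0.57168871 -0.1534582 ] [ 0.63508357 -0.0998529 ] [ 0.60487544 -0.13066781  0.00963097]
flange 23 [ 0.58749947 -0.11072759] [ 0.62678118 -0.10044978] [ 0.61099422 -0.10544872  0.02364698]
rect all on plane .01 ((600.7470703125, -125.90813446044922), (63.62110137939453, 42.07661056518555), 15.20871639251709)
```

View pics/top0_br.png

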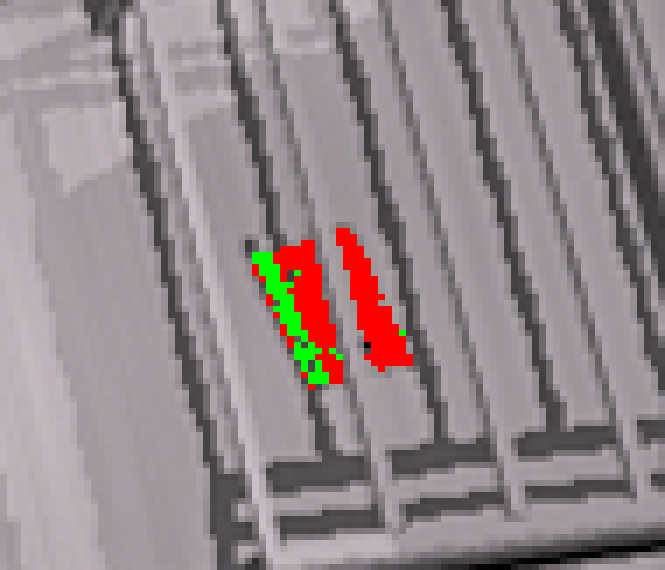

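View pics/scene0_br.png

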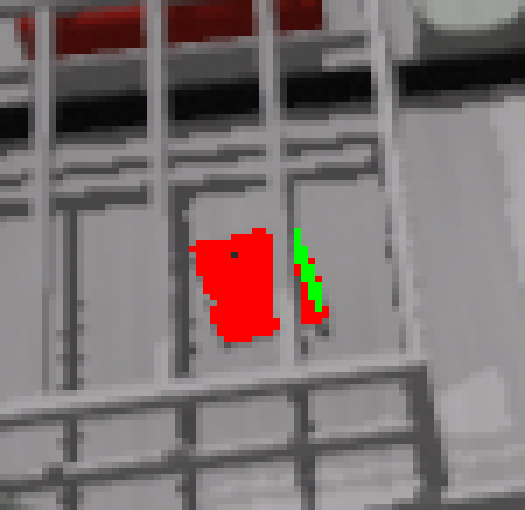

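The bracket's origin is about (0.602,−0.1255), turned about 16°, and its 60×40 rectangle matches in both views. Next come the rail, the case and the rod.

```bash
python3 - <<'E'
from h import *
for tag,(r0,r1,c0,c1) in dict(top0=(128,240,288,325),scene0=(185,265,190,216)).items():
    im,d,p=load(tag); g=im.max(2).astype(int); m=(g<50).astype(np.uint8); k=np.zeros_like(m);k[r0:r1,c0:c1]=1;m*=k
    v,u=np.nonzero(m);W=world(p,u,v,d[v,u]); 
    print(tag,len(W),np.percentile(W[:,2],[5,50,95]).round(4))
    s=(W[:,2]>.016)&(W[:,2]<.024); X=W[s]
    print('rail top rect',cv2.minAreaRect(X[:,:2].astype(np.float32)*1000))
    vx,vy,x0,y0=cv2.fitLine(X[:,:2].astype(np.float32),cv2.DIST_HUBER,0,.01,.01).ravel(); print('dir deg',np.degrees(np.arctan2(vy,vx)),'y at x=.6',y0+(.6-x0)*vy/vx, X[:,0].min(),X[:,0].max())
# case via rim points at z .034 (depth)
im,d,p=load('top0')
v,u=np.mgrid[100:310,280:450]; W=world(p,u,v,d[100:310,280:450]); 
s=(abs(W[...,2]-.034)<.003)&(W[...,1]>-.02)&(W[...,1]<.06)&(W[...,0]>.3)&(W[...,0]<.75)
X=W[s][:,:2]; vx,vy,x0,y0=cv2.fitLine(X.astype(np.float32),cv2.DIST_HUBER,0,.01,.01).ravel(); print('wall',len(X),np.degrees(np.arctan2(vy,vx)),'y@.6',y0+(.6-x0)*vy/vx,X.min(0),X.max(0))
# guard front bar
s=(W[...,2]>.08)&(W[...,2]<.11)&(W[...,1]>-.2); X=W[s]; print('guard', len(X),X[:,2].min(),X[:,2].max(), X[X[:,1].argmax()],X[X[:,0].argmax()])
# rod
v,u=np.mgrid[140:260,150:200]; W=world(p,u,v,d[140:260,150:200]); i=im[140:260,150:200].astype(int)
s=(W[...,2]>.030)&(W[...,2]<.05); X=W[s]
vx,vy,x0,y0=cv2.fitLine(X[:,:2].astype(np.float32),cv2.DIST_HUBER,0,.01,.01).ravel();print('rod',len(X),np.degrees(np.arctan2(vy,vx)),'y@.55',y0+(.55-x0)*vy/vx,X[:,0].min(),X[:,0].max())
s=(i.max(2)<45)&(W[...,2]>.05); X=W[s]; print('handle',len(X),X.mean(0),cv2.minAreaRect(X[:,:2].astype(np.float32)*1000))
im,d,p=load('scene0')
v,u=np.mgrid[155:190,290:320]; W=world(p,u,v,d[155:190,290:320]);i=im[155:190,290:320].astype(int)
s=(i.max(2)<45)&(W[...,2]>.055); X=W[s]; print('handle sc',len(X),X.mean(0),cv2.minAreaRect(X[:,:2].astype(np.float32)*1000))
E
```

```text
top0 290 [0.016  0.0199 0.0253]
rail top rect ((589.872314453125, 17.39303207397461), (247.35264587402344, 27.590293884277344), 12.716497421264648)
dir deg 7.274273 y at x=.6 0.019053077 0.47160191166653936 0.7126135854834562
scene0 292 [0.0142 0.0196 0.0219]
rail top rect ((594.2197265625, 17.81432342529297), (243.05056762695312, 18.078182220458984), 8.83854866027832)
dir deg 7.2026944 y at x=.6 0.018577915 0.47552636374454255 0.7152772385041418
wall 462 6.8949165 y@.6 0.027589187 [ 0.32240089 -0.01985374] [0.7457231  0.04877405]
guard 1767 0.08017879740670507 0.09910183925553326 [ 0.72921207 -0.04804423  0.08164062] [ 0.77288664 -0.19752408  0.08852324]
rod 294 9.000898 y@.55 0.33444378 0.4427876201555083 0.6740460661677176
handle 124 [0.45972825 0.31932631 0.06740779] ((399.07208251953125, 240.8616943359375), (235.96839904785156, 31.455265045166016), 52.35727310180664)
handle sc 43 [0.5118717  0.30830233 0.09666279] ((935.2691650390625, 202.0958251953125), (18.99833869934082, 1003.162109375), 75.74967193603516)
```

```bash
python3 - <<'E'
from h import *
for tag,(r0,r1,c0,c1) in dict(top0=(225,260,165,195),scene0=(155,190,293,318)).items():
    im,d,p=load(tag); v,u=np.mgrid[r0:r1,c0:c1]; W=world(p,u,v,d[r0:r1,c0:c1]); i=im[r0:r1,c0:c1].astype(int)
    s=(i.max(2)<50)&(abs(W[...,2]-.06)<.006)&(W[...,0]<.5); X=W[s]; print(tag,len(X),X.mean(0),X.min(0),X.max(0),cv2.minAreaRect(X[:,:2].astype(np.float32)*1000))
E
```

```text
top0 119 [0.46071365 0.3213782  0.0589424 ] [0.44375368 0.31125599 0.05402312] [0.47877531 0.33265251 0.06343285] ((460.7895202636719, 322.138427734375), (35.78876495361328, 18.407577514648438), 8.832406997680664)
scene0 47 [0.46753039 0.32029943 0.05883704] [0.44810255 0.31239304 0.05459676] [0.48246632 0.32816855 0.06372142] ((465.32672119140625, 320.2360534667969), (34.3398323059082, 15.22925090789795), 1.9369208812713623)
```

>>> carry_out --pt "-175 80 -337 0 -0.475 0 100" --pt "-175 80 -337 0 -0.475 0 100" --pt "-175 80 -337 0 -0.475 0 100" --pt "-175 80 -337 0 -0.475 0 100" --pt "-175 80 -337 0 -0.475 0 100" --pt "-175 80 -337 0 -0.475 0 100" --pt "-175 80 -337 0 -0.475 0 100" --pt "-175 80 -337 0 -0.475 0 100" --pt "-175 80 -337 0 -0.475 0 100" --pt "-175 80 -337 0 -0.475 0 100" --pt "-175 80 -337 0 -0.475 0 100" --pt "-175 80 -337 0 -0.475 0 100" --pt "-175 80 -337 0 -0.475 0 100" --pt "-175 80 -337 0 -0.475 0 100" --grip_force 60

```text
time_s: 1.27
tcp_pos: [0.4601, 0.323, 0.1516]
eef_rot: [[-0.157, -0.0, -0.988], [0.988, 0.001, -0.157], [0.001, -1.0, 0.0]]
force: [-0.4, 0.7, 0.3]
finger_gap: 0.0854
```

```bash
python3 - <<'E'
from h import *
s=env.state(); print(s['time_s'],s['tcp_pos'],np.array(s['eef_rot']).round(3).tolist(),np.array(s['q']).round(2),s['force'])
snap('wrist','w1')
E
```

```text
1.2667 [0.46011915 0.32295586 0.15156096] [[-0.157, -0.0, -0.988], [0.988, 0.001, -0.157], [0.001, -1.0, 0.0]] [-0.44  0.5  -0.32  1.78  0.19  0.89  0.88] [-0.40198034  0.66356228  0.29856165]
```

View pics/w1.png

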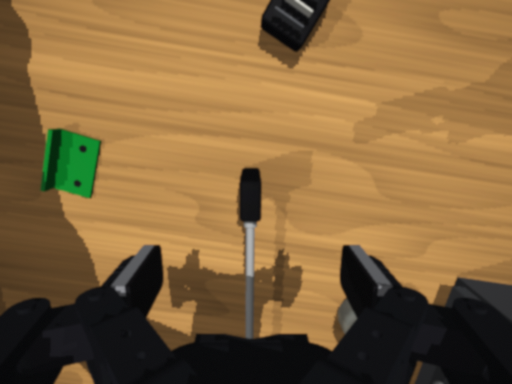

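The wrist view shows the handle upright at about (250,195), centred between the fingers, with the rod running down the image. I'll check its position.

```bash
python3 - <<'E'
from h import *
im,d,p=load('w1'); v,u=np.mgrid[150:240,225:280]; W=world(p,u,v,d[150:240,225:280]); i=im[150:240,225:280].astype(int)
s=(i.max(2)<50)&(abs(W[...,2]-.06)<.008); X=W[s]; print(len(X),X.mean(0),cv2.minAreaRect(X[:,:2].astype(np.float32)*1000))
v,u=np.mgrid[226:335,240:262]; W=world(p,u,v,d[226:335,240:262]); s=(W[...,2]>.03); X=W[s]
print(len(X),cv2.fitLine(X[:,:2].astype(np.float32),cv2.DIST_HUBER,0,.01,.01).ravel(), X.max(0))
E
```

```text
822 [0.46111442 0.32007839 0.05919205] ((462.2001953125, 320.2052917480469), (35.015228271484375, 16.201969146728516), 7.642679214477539)
931 [0.98873156 0.14969946 0.5437811  0.3330675 ] [0.6097735  0.34687622 0.29357328]
```

>>> carry_out --pt "-2.5 35 -0.5 0 0 0 100" --pt "-2.5 65 -0.5 0 0 0 100" --pt "-2.5 95 -0.5 0 0 0 100" --pt "-2.5 115 -0.5 0 0 0 100" --pt "-2.5 128 -0.5 0 0 0 100" --pt "-2.5 134 -0.5 0 0 0 100" --pt "-2.5 134 -0.5 0 0 0 100" --pt "-2.5 134 -0.5 0 0 0 60" --pt "-2.5 134 -0.5 0 0 0 30" --pt "-2.5 134 -0.5 0 0 0 5" --pt "-2.5 134 -0.5 0 0 0 5" --pt "-2.5 134 -0.5 0 0 0 5" --pt "-2.5 134 -0.5 0 0 0 5" --pt "-2.5 134 -0.5 0 0 0 5" --pt "-2.5 134 -0.5 0 0 0 5" --grip_force 60

```text
time_s: 2.57
tcp_pos: [0.4627, 0.3191, 0.018]
eef_rot: [[-0.154, 0.001, -0.988], [0.988, 0.001, -0.154], [0.001, -1.0, -0.001]]
force: [-0.0, 0.8, 6.3]
finger_gap: 0.0174
```

>>> carry_out --pt "0 -30 0 0 0 0 5" --pt "0 -65 0 0 0 0 5" --pt "0 -100 0 0 0 0 5" --pt "0 -120 0 0 0 0 5" --pt "0 -120 0 0 0.12 0 5" --pt "-10 -120 -5 0 0.24 0 5" --pt "-25 -120 -12 0 0.36 0 5" --pt "-38 -120 -20 0 0.48 0 5" --pt "-50 -120 -27 0 0.6 0 5" --pt "-65 -120 -34 0 0.72 0 5" --pt "-80 -120 -41 0 0.84 0 5" --pt "-95 -120 -48 0 0.96 0 5" --pt "-110 -120 -55 0 1.08 0 5" --pt "-120 -120 -61 0 1.2 0 5" --pt "-130 -120 -67 0 1.32 0 5" --pt "-140 -120 -72 0 1.44 0 5" --pt "-150 -120 -77 0 1.54 0 5" --pt "-150 -120 -77 0 1.6 0 5" --pt "-150 -120 -77 0 1.6 0 5" --pt "-150 -120 -77 0 1.6 0 5" --grip_force 60

```text
time_s: 4.23
tcp_pos: [0.561, 0.1827, 0.1369]
eef_rot: [[0.992, -0.001, -0.128], [0.128, -0.0, 0.992], [-0.001, -1.0, 0.0]]
force: [0.3, 0.5, -1.6]
finger_gap: 0.0175
```

```bash
python3 - <<'E'
from h import *
s=env.state(); print(s['time_s'],s['tcp_pos'],np.array(s['eef_rot']).round(3).tolist(),np.array(s['q']).round(2),s['force'],s['finger_gap'])
im,d,p=snap('top','t2'); cv2.imwrite('pics/t2c.png',cv2.resize(im[80:310,190:450],None,fx=3,fy=2.6,interpolation=cv2.INTER_CUBIC)[:,:,::-1])
im,d,p=snap('scene','s2');cv2.imwrite('pics/s2c.png',cv2.resize(im[80:300,70:320],None,fx=3,fy=2.7,interpolation=cv2.INTER_CUBIC)[:,:,::-1])
E
```

```text
4.2333 [0.56104445 0.18274125 0.13691432] [[0.992, -0.001, -0.128], [0.128, -0.0, 0.992], [-0.001, -1.0, 0.0]] [-0.45  0.54  0.14  1.73 -0.09  0.88 -0.14] [ 0.30454885  0.51833232 -1.55735591] 0.017501559023152938
```

View pics/t2c.png

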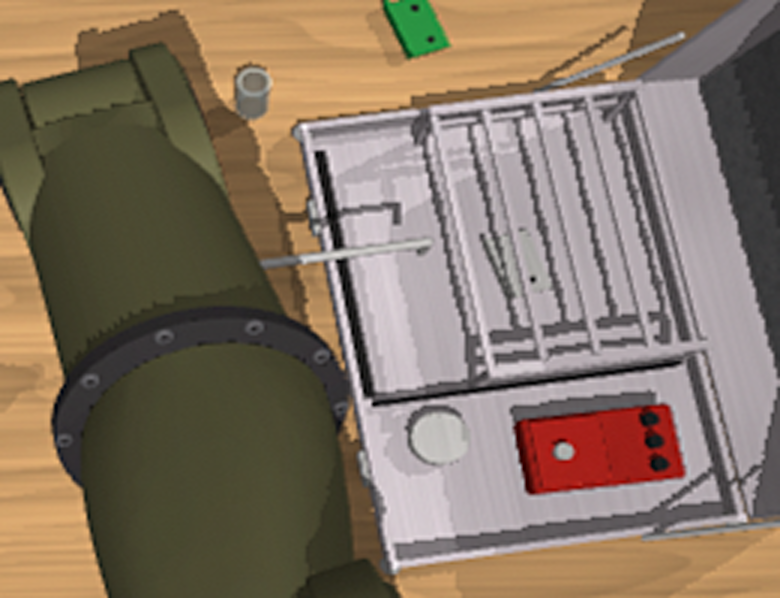

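View pics/s2c.png

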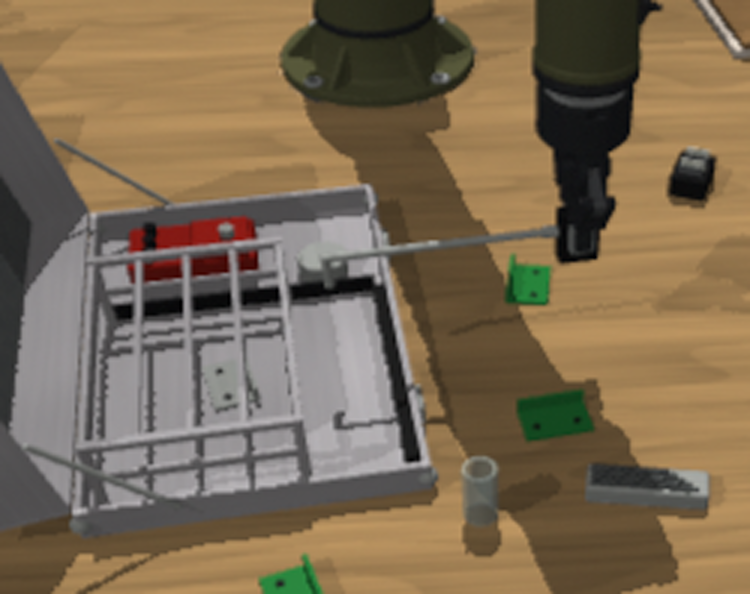

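```bash
python3 - <<'E'
from h import *
S=np.array([.593,.0115]);ex=np.array([.125,-.992]);ey=np.array([.992,.125])
for t,(r0,r1,c0,c1) in dict(t2=(155,190,280,345),s2=(150,190,170,250)).items():
    im,d,p=load(t); v,u=np.mgrid[r0:r1,c0:c1]; W=world(p,u,v,d[r0:r1,c0:c1]); s=(W[...,2]>.11)&(W[...,2]<.175)&(W[...,1]<.12); X=W[s]
    Y=np.c_[(X[:,:2]-S)@ex,(X[:,:2]-S)@ey,X[:,2]]*1000
    print(t,len(Y),'tip x',np.sort(Y[:,0])[-8:].round(1))
    q=Y[Y[:,2]>148]; print('y vs x fit',np.polyfit(q[:,0],q[:,1],1),'z fit',np.polyfit(q[:,0],q[:,2],1)); e=q[q[:,0]>q[:,0].max()-8]; print(e.mean(0))
E
```

```text
t2 212 tip x [39.5 40.1 40.3 40.3 41.1 41.5 41.7 43.3]
y vs x fit [ 8.92816261e-03 -1.07404241e+01] z fit [-5.75340864e-03  1.56819025e+02]
[ 38.95793499 -11.19721372 156.15574862]
s2 232 tip x [42.7 42.9 43.  43.2 43.3 43.7 44.  44.3]
y vs x fit [ 0.01025945 -8.14948174] z fit [-6.86431728e-03  1.56005045e+02]
[ 39.37835588  -6.92222257 154.45326012]
```

>>> carry_out --pt "0 25 0 0 0 0 5" --pt "0 50 0 0 0 0 5" --pt "0 70 0 0 0 0 5" --pt "0 80 0 0 0 0 5" --pt "0 80 0 0 0 0 5" --pt "0 80 0 0 0 0 5" --pt "0 80 -12 0 0 0 5" --pt "0 80 -24 0 0 0 5" --pt "0 80 -36 0 0 0 5" --pt "0 80 -48 0 0 0 5" --pt "0 80 -60 0 0 0 5" --pt "0 80 -72 0 0 0 5" --pt "0 80 -84 0 0 0 5" --pt "0 80 -94 0 0 0 5" --pt "0 80 -99 0 0 0 5" --pt "0 80 -99 0 0 0 5" --pt "0 80 -99 0 0 0 5"

```text
time_s: 5.75
tcp_pos: [0.574, 0.0844, 0.0572]
eef_rot: [[0.992, -0.0, -0.125], [0.125, 0.0, 0.992], [-0.0, -1.0, 0.0]]
force: [-0.0, 0.8, -1.2]
finger_gap: 0.0171
```

```bash
python3 - <<'E'
from h import *
s=env.state(); print(s['time_s'],s['tcp_pos'],s['force'],s['wrist_torque'])
im,d,p=snap('top','t3'); cv2.imwrite('pics/t3c.png',cv2.resize(im[100:250,280:440],None,fx=5,fy=4,interpolation=cv2.INTER_CUBIC)[:,:,::-1])
im,d,p=snap('scene','s3');cv2.imwrite('pics/s3c.png',cv2.resize(im[140:280,80:220],None,fx=5,fy=4,interpolation=cv2.INTER_CUBIC)[:,:,::-1])
E
```

```text
5.75 [0.5739597  0.08438675 0.0572222 ] [-0.02742166  0.78664146 -1.22640094] [0.11990255 0.02698367 0.00754391]
```

View pics/t3c.png

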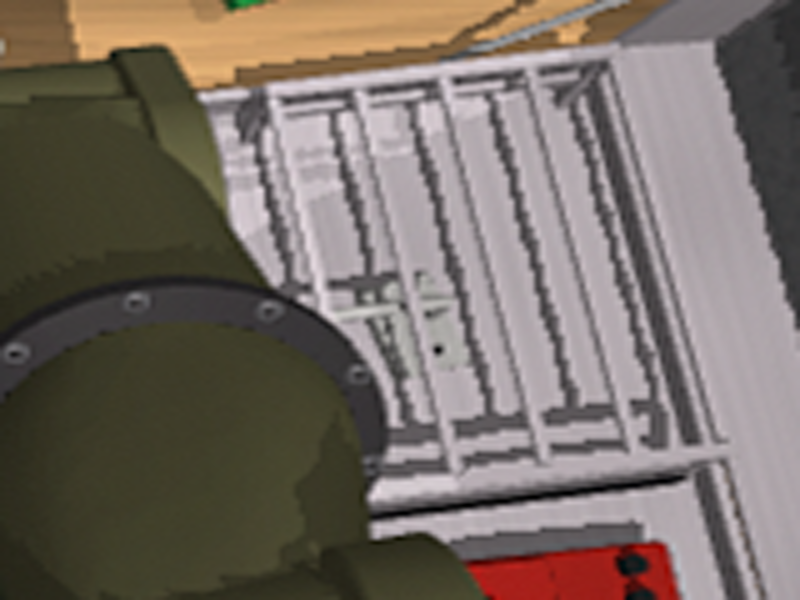

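View pics/s3c.png

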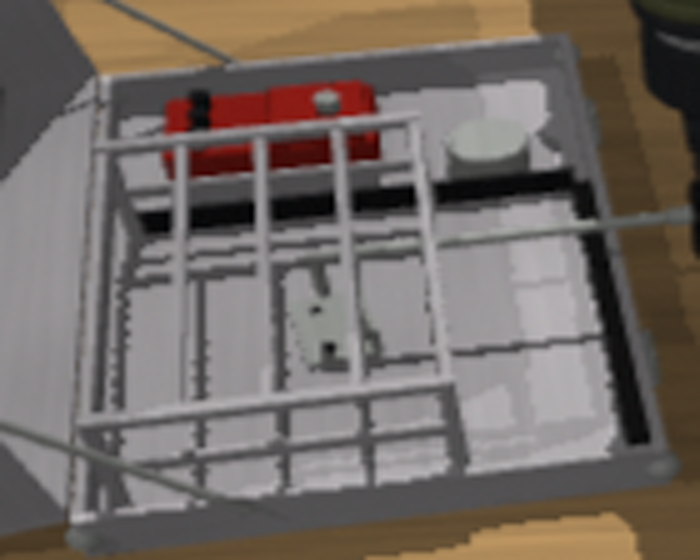

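```bash
python3 - <<'E'
from h import *
im,d,p=load('s3'); print(plane(p,[144.5],[213.5],.037), [world(p,u,v,d[v,u]).round(3).tolist() for u,v in((143,208),(144,211),(144,213))])
pt=load('t3')[2]; print(proj(p,[[.6007,-.1274,.037],[.6007,-.1274,.073]]),proj(pt,[[.6007,-.1274,.073],[.6007,-.1274,.037]]))
E
```

```text
[[ 0.59984352 -0.12747976  0.037     ]] [[0.604, -0.127, 0.062], [0.604, -0.126, 0.05], [0.604, -0.127, 0.043]]
[[144.50204693 213.73383445]
 [142.34373444 203.94171944]] [[368.49147621 175.39259384]
 [365.0668642  179.02290545]]
```

>>> carry_out --pt "0 8 0 0 0 0 5" --pt "0 16 0 0 0 0 5" --pt "0 21 0 0 0 0 5" --pt "0 23.5 0 0 0 0 5" --pt "0 23.5 0 0 0 0 5" --pt "0 23.5 0 0 0 0 5"

```text
time_s: 6.35
tcp_pos: [0.5738, 0.0843, 0.0334]
eef_rot: [[0.992, -0.001, -0.126], [0.126, -0.0, 0.992], [-0.001, -1.0, -0.0]]
force: [-0.1, 0.3, -1.3]
finger_gap: 0.0174
```

No contact below. I'll pull slowly.

>>> carry_out --pt "0 0 3 0 0 0 5" --pt "0 0 6 0 0 0 5" --pt "0 0 9 0 0 0 5" --pt "0 0 12 0 0 0 5" --pt "0 0 15 0 0 0 5" --pt "0 0 18 0 0 0 5" --pt "0 0 21 0 0 0 5" --pt "0 0 24 0 0 0 5" --pt "0 0 27 0 0 0 5" --pt "0 0 30 0 0 0 5" --pt "0 0 34 0 0 0 5" --pt "0 0 38 0 0 0 5" --pt "0 0 42 0 0 0 5" --pt "0 0 46 0 0 0 5" --pt "0 0 50 0 0 0 5" --pt "0 0 50 0 0 0 5"

```text
time_s: 7.68
tcp_pos: [0.5675, 0.1354, 0.0337]
eef_rot: [[0.992, -0.0, -0.127], [0.127, 0.001, 0.992], [-0.0, -1.0, 0.001]]
force: [0.4, 0.1, -1.6]
finger_gap: 0.0173
```

```bash
python3 - <<'E'
from h import *
s=env.state(); print(s['time_s'],s['tcp_pos'],s['force'],s['wrist_torque'])
im,d,p=snap('scene','s4');cv2.imwrite('pics/s4c.png',cv2.resize(im[140:280,80:220],None,fx=5,fy=4,interpolation=cv2.INTER_CUBIC)[:,:,::-1])
E
```

```text
7.6833 [0.56748105 0.13536949 0.0337491 ] [ 0.42868456  0.12503392 -1.629843  ] [ 0.09548418  0.00234706 -0.00858147]
```

View pics/s4c.png

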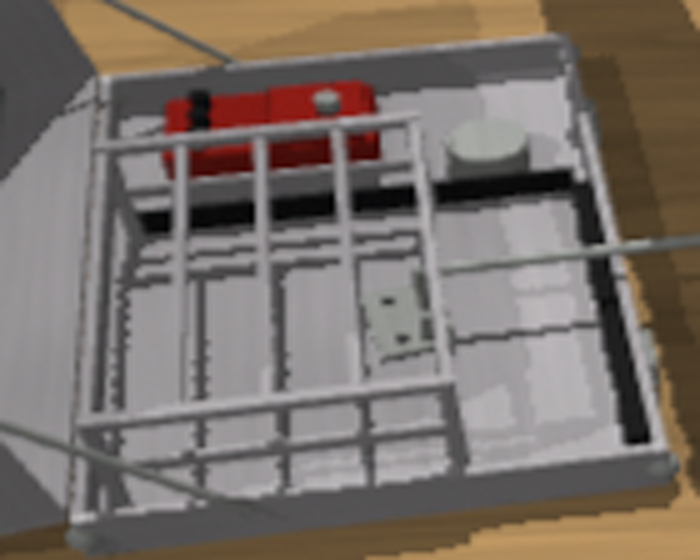

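The bracket has followed the hook and is now at about scene (159,219). I'll keep drawing it out.

>>> carry_out --pt "0 0 4 0 0 0 5" --pt "0 0 8 0 0 0 5" --pt "0 0 12 0 0 0 5" --pt "0 0 16 0 0 0 5" --pt "0 0 20 0 0 0 5" --pt "0 0 24 0 0 0 5" --pt "0 0 28 0 0 0 5" --pt "0 0 32 0 0 0 5" --pt "0 0 36 0 0 0 5" --pt "0 0 40 0 0 0 5" --pt "0 0 44 0 0 0 5" --pt "0 0 48 0 0 0 5" --pt "0 0 52 0 0 0 5" --pt "0 0 56 0 0 0 5" --pt "0 0 60 0 0 0 5" --pt "0 0 60 0 0 0 5"

```text
time_s: 9.07
tcp_pos: [0.5599, 0.1948, 0.0338]
eef_rot: [[0.992, -0.0, -0.127], [0.127, 0.001, 0.992], [-0.0, -1.0, 0.001]]
force: [-0.4, 0.9, -2.1]
finger_gap: 0.017
```

```bash
python3 - <<'E'
from h import *
s=env.state(); print(s['time_s'],s['tcp_pos'],s['force'],s['wrist_torque'])
im,d,p=snap('scene','s5');cv2.imwrite('pics/s5c.png',cv2.resize(im[140:280,100:240],None,fx=5,fy=4,interpolation=cv2.INTER_CUBIC)[:,:,::-1])
S=np.array([.593,.0115]);ex=np.array([.125,-.992]);ey=np.array([.992,.125])
i=im.astype(int); m=(i[:,:,1]-i[:,:,2]>=1)&(i.max(2)>50)&(i.max(2)-i.min(2)<12); k=np.zeros_like(m);k[195:260,150:215]=1
v,u=np.nonzero(m&k); W=world(p,u,v,d[v,u]); s=(W[:,2]>.004)&(W[:,2]<.028); X=(W[s][:,:2]-S); Y=np.c_[X@ex,X@ey].astype(np.float32)*1000
print(len(Y),cv2.minAreaRect(Y),np.percentile(Y,[2,98],axis=0))
E
```

```text
9.0667 [0.55990545 0.19480327 0.0337548 ] [-0.44007583  0.91516398 -2.08918986] [0.09417379 0.00360866 0.0233192 ]
289 ((14.947765350341797, 49.55387878417969), (75.15387725830078, 214.63926696777344), 7.7555437088012695) [[-20.2083223  -37.01125031]
 [ 60.54917831 152.0469165 ]]
```

View pics/s5c.png

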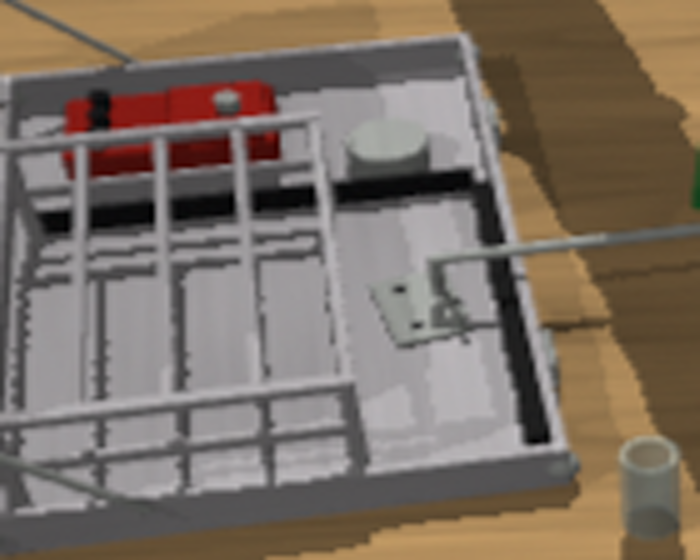

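The bracket is out of the guard, with its far corners at scene (175,212) and (194,222), and the hook is near mid-flange. From here I feel forward in small steps.

>>> carry_out --pt "0 0 2 0 0 0 5" --pt "0 0 4 0 0 0 5" --pt "0 0 6 0 0 0 5" --pt "0 0 8 0 0 0 5" --pt "0 0 10 0 0 0 5" --pt "0 0 12 0 0 0 5" --pt "0 0 13 0 0 0 5" --pt "0 0 14 0 0 0 5" --pt "0 0 14 0 0 0 5"

```text
time_s: 9.87
tcp_pos: [0.5583, 0.2076, 0.0338]
eef_rot: [[0.992, -0.0, -0.126], [0.126, 0.0, 0.992], [-0.0, -1.0, 0.0]]
force: [-0.4, -0.4, -1.0]
finger_gap: 0.0179
```

```bash
python3 - <<'E'
from h import *
s=env.state(); print(s['time_s'],s['tcp_pos'],s['force'],s['wrist_torque'])
im,d,p=snap('scene','s6');cv2.imwrite('pics/s6c.png',cv2.resize(im[170:250,150:230],None,fx=8,fy=7,interpolation=cv2.INTER_CUBIC)[:,:,::-1])
E
```

```text
9.8667 [0.5583464  0.20761407 0.03377736] [-0.3994311  -0.40538328 -0.99886169] [ 0.07403184 -0.00433457  0.01989776]
```

View pics/s6c.png

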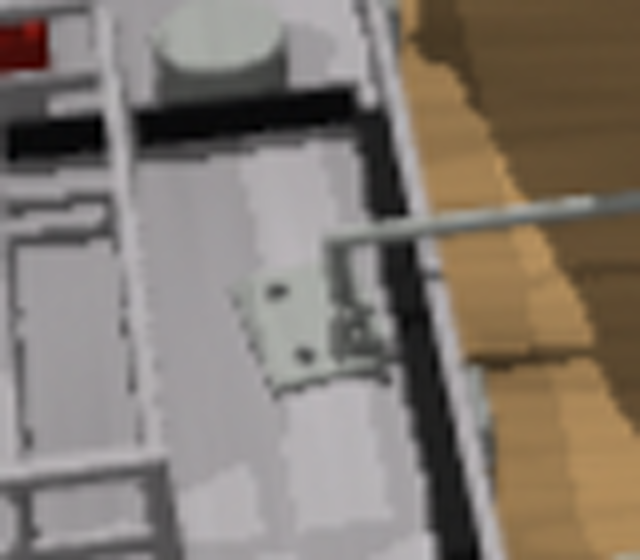

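>>> carry_out --pt "0 0 1 0 0 0 5" --pt "0 0 2 0 0 0 5" --pt "0 0 3 0 0 0 5" --pt "0 0 4 0 0 0 5" --pt "0 0 4 0 0 0 5"

```text
time_s: 10.33
tcp_pos: [0.5578, 0.2116, 0.0337]
eef_rot: [[0.992, -0.0, -0.126], [0.126, 0.0, 0.992], [-0.0, -1.0, 0.0]]
force: [-0.1, 0.6, -1.2]
finger_gap: 0.017
```

```bash
python3 - <<'E'
from h import *
s=env.state(); print(s['time_s'],s['tcp_pos'],s['force'],s['wrist_torque'])
im,d,p=snap('scene','s7');cv2.imwrite('pics/s7c.png',cv2.resize(im[170:250,150:230],None,fx=8,fy=7,interpolation=cv2.INTER_CUBIC)[:,:,::-1])
E
```

```text
10.3333 [0.55779987 0.21155983 0.03374289] [-0.10520018  0.56678601 -1.1610641 ] [-0.01949953  0.01905635 -0.01025957]
```

View pics/s7c.png

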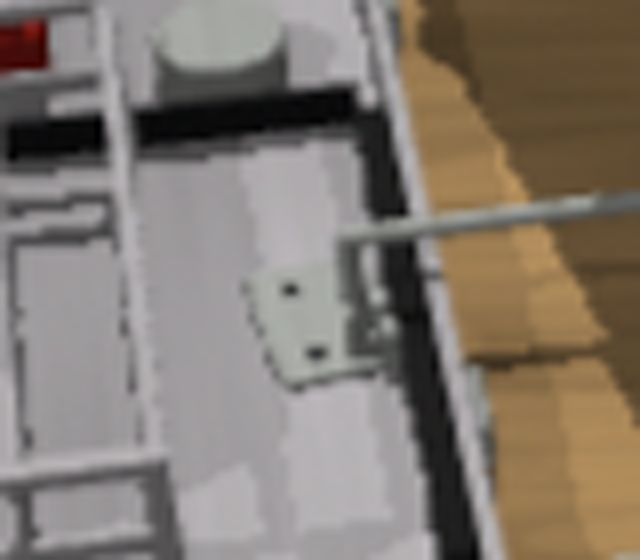

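>>> carry_out --pt "0 0 0.7 0 0 0 5" --pt "0 0 1.4 0 0 0 5" --pt "0 0 1.4 0 0 0 5"

```text
time_s: 10.63
tcp_pos: [0.5577, 0.2128, 0.0338]
eef_rot: [[0.992, -0.0, -0.126], [0.126, 0.0, 0.992], [-0.0, -1.0, 0.0]]
force: [-0.3, -1.2, -1.1]
finger_gap: 0.0171
```

```bash
python3 - <<'E'
from h import *
s=env.state(); print(s['time_s'],s['tcp_pos'],s['force'],s['wrist_torque'])
E
```

```text
10.6333 [0.55768681 0.21282393 0.0337882 ] [-0.27415269 -1.18184004 -1.10163521] [-0.00389542  0.02951097  0.02587029]
```

>>> carry_out --pt "0 0 0.7 0 0 0 5" --pt "0 0 1 0 0 0 5" --pt "0 0 1 0 0 0 5"

```text
time_s: 10.88
tcp_pos: [0.5575, 0.2138, 0.0338]
eef_rot: [[0.992, -0.0, -0.126], [0.126, 0.0, 0.992], [-0.0, -1.0, 0.0]]
force: [0.3, -0.1, -2.2]
finger_gap: 0.0172
```

>>> carry_out --pt "0 0 0.7 0 0 0 5" --pt "0 0 1 0 0 0 5" --pt "0 0 1 0 0 0 5"

```text
time_s: 11.13
tcp_pos: [0.5574, 0.2148, 0.0338]
eef_rot: [[0.992, -0.0, -0.126], [0.126, 0.0, 0.992], [-0.0, -1.0, 0.0]]
force: [0.0, -0.8, -1.2]
finger_gap: 0.0173
```

```bash
python3 - <<'E'
from h import *
s=env.state(); print(s['time_s'],s['tcp_pos'],s['force'],s['wrist_torque'])
im,d,p=snap('scene','s8');cv2.imwrite('pics/s8c.png',cv2.resize(im[170:250,150:230],None,fx=8,fy=7,interpolation=cv2.INTER_CUBIC)[:,:,::-1])
E
```

```text
11.1333 [0.55742374 0.2147529  0.0337563 ] [ 0.0105584  -0.7848736  -1.15111802] [-0.00941367  0.00719709 -0.01508235]
```

View pics/s8c.png

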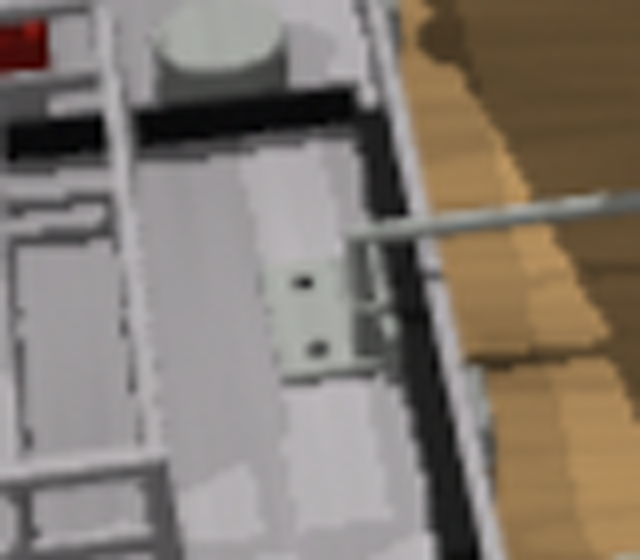

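Nearly square now. I'll continue in half-millimetre steps.

>>> carry_out --pt "0 0 0.5 0 0 0 5" --pt "0 0 0.8 0 0 0 5" --pt "0 0 0.8 0 0 0 5"

```text
time_s: 11.43
tcp_pos: [0.5574, 0.2154, 0.0338]
eef_rot: [[0.992, -0.0, -0.126], [0.126, -0.0, 0.992], [-0.0, -1.0, -0.0]]
force: [-0.1, -0.4, -0.8]
finger_gap: 0.0178
```

```bash
python3 - <<'E'
from h import *
s=env.state(); print(s['time_s'],s['tcp_pos'],s['force'],s['wrist_torque'])
E
```

```text
11.4333 [0.55735556 0.21537651 0.0337522 ] [-0.12622605 -0.40237768 -0.84247777] [-0.110174    0.00780187 -0.02053555]
```

>>> carry_out --pt "0 0 0.4 0 0 0 5" --pt "0 0 0.6 0 0 0 5" --pt "0 0 0.6 0 0 0 5"

```text
time_s: 11.68
tcp_pos: [0.5574, 0.2155, 0.0337]
eef_rot: [[0.992, -0.0, -0.125], [0.125, -0.001, 0.992], [-0.0, -1.0, -0.001]]
force: [0.4, -2.1, -1.9]
finger_gap: 0.0174
```

```bash
python3 - <<'E'
from h import *
s=env.state(); print(s['time_s'],s['tcp_pos'],s['force'],s['wrist_torque'])
E
```

```text
11.6833 [0.55736292 0.21552032 0.03371962] [ 0.37272427 -2.08165319 -1.92396755] [-0.41013185 -0.07500757  0.04262538]
```

>>> carry_out --pt "0 0 0.4 0 0 0 5" --pt "0 0 0.4 0 0 0 5"

```text
time_s: 11.85
tcp_pos: [0.5574, 0.2156, 0.0337]
eef_rot: [[0.992, -0.0, -0.125], [0.125, -0.001, 0.992], [-0.0, -1.0, -0.001]]
force: [0.7, -4.5, -2.6]
finger_gap: 0.0174
```

```bash
python3 - <<'E'
from h import *
s=env.state(); print(s['time_s'],s['tcp_pos'],s['force'],s['wrist_torque'])
E
```

```text
11.85 [0.5573595  0.21563407 0.03368824] [ 0.73979434 -4.46502792 -2.63625641] [-0.72445632 -0.14268904  0.05442706]
```

>>> carry_out --pt "0 0 0.3 0 0 0 5" --pt "0 0 0.3 0 0 0 5" --pt "0 0 0.3 0 0 0 5" --pt "0 0 0.3 0 0 0 5"

```text
time_s: 12.18
tcp_pos: [0.5573, 0.2157, 0.0337]
eef_rot: [[0.992, -0.0, -0.125], [0.125, -0.001, 0.992], [-0.0, -1.0, -0.001]]
force: [1.1, -5.6, -3.0]
finger_gap: 0.0173
```

```bash
python3 - <<'E'
from h import *
s=env.state(); print(s['time_s'],s['tcp_pos'],s['force'],s['wrist_torque'])
im,d,p=snap('scene','s9');cv2.imwrite('pics/s9c.png',cv2.resize(im[170:250,150:230],None,fx=8,fy=7,interpolation=cv2.INTER_CUBIC)[:,:,::-1])
E
```

```text
12.1833 [0.55732586 0.21568633 0.03366489] [ 1.06357044 -5.60227579 -3.01017633] [-0.95251325 -0.20956093  0.04506295]
```

View pics/s9c.png

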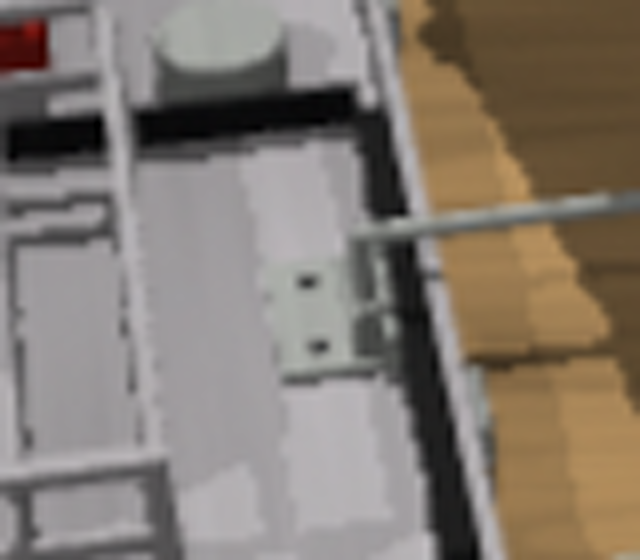

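The bracket is flush and square on the rail (plate edges at about scene (184,207) to (186,224)), with a pull of about 5.6 N. I'll hold it there.

>>> carry_out --pt "0 0 0 0 0 0 5" --pt "0 0 0 0 0 0 5" --pt "0 0 0 0 0 0 5" --pt "0 0 0 0 0 0 5" --pt "0 0 0 0 0 0 5" --pt "0 0 0 0 0 0 5" --pt "0 0 0 0 0 0 5" --pt "0 0 0 0 0 0 5" --pt "0 0 0 0 0 0 5" --pt "0 0 0 0 0 0 5" --pt "0 0 0 0 0 0 5" --pt "0 0 0 0 0 0 5" --pt "0 0 0 0 0 0 5" --pt "0 0 0 0 0 0 5"

```text
time_s: 13.4
tcp_pos: [0.5573, 0.2157, 0.0337]
eef_rot: [[0.992, -0.0, -0.125], [0.125, -0.001, 0.992], [-0.0, -1.0, -0.001]]
force: [0.8, -5.3, -2.9]
finger_gap: 0.0172
```

```bash
python3 - <<'E'
from h import *
s=env.state(); print(s['time_s'],s['tcp_pos'],s['force'],s['wrist_torque'])
im,d,p=snap('scene','s10')
S=np.array([.593,.0115]);ex=np.array([.125,-.992]);ey=np.array([.992,.125])
# base plate: holes & edges from mask within px region
i=im.astype(int); m=(i[:,:,1]-i[:,:,2]>=1)&(i.max(2)>50)&(i.max(2)-i.min(2)<14); k=np.zeros_like(m);k[203:228,180:201]=1
v,u=np.nonzero(m&k); W=world(p,u,v,d[v,u]); s=(W[:,2]>.007)&(W[:,2]<.028); X=(W[s][:,:2]-S); Y=np.c_[X@ex,X@ey].astype(np.float32)*1000
print(len(Y),cv2.minAreaRect(Y),np.percentile(Y,[1,99],axis=0))
E
```

```text
13.4 [0.55728081 0.21569326 0.03365519] [ 0.83699276 -5.34768983 -2.9313457 ] [-1.00695366 -0.2465155   0.08237052]
246 ((19.106088638305664, -10.79644775390625), (62.80430221557617, 46.765052795410156), 80.78997039794922) [[ -3.1623867  -40.32549744]
 [ 39.60359383  19.33653631]]
```

Held for over a second at about 5.4 N. Now I unhook: ease off inward, then lift straight up.

>>> carry_out --pt "0 0 -1 0 0 0 5" --pt "0 0 -3 0 0 0 5" --pt "0 -1 -5 0 0 0 5" --pt "0 -2 -6 0 0 0 5" --pt "0 -8 -6 0 0 0 5" --pt "0 -18 -6 0 0 0 5" --pt "0 -30 -6 0 0 0 5" --pt "0 -50 -6 0 0 0 5" --pt "0 -75 -6 0 0 0 5" --pt "0 -100 -6 0 0 0 5" --pt "0 -100 -6 0 0 0 5"

```text
time_s: 14.37
tcp_pos: [0.5607, 0.2119, 0.1398]
eef_rot: [[0.992, 0.008, -0.126], [0.126, 0.004, 0.992], [0.009, -1.0, 0.003]]
force: [1.3, -0.3, -2.1]
finger_gap: 0.0177
```

```bash
python3 - <<'E'
from h import *
s=env.state(); print(s['time_s'],s['tcp_pos'],np.array(s['eef_rot']).round(3).tolist(),s['force'])
im,d,p=snap('scene','s11');cv2.imwrite('pics/s11c.png',cv2.resize(im[170:250,150:230],None,fx=8,fy=7,interpolation=cv2.INTER_CUBIC)[:,:,::-1])
S=np.array([.593,.0115]);ex=np.array([.125,-.992]);ey=np.array([.992,.125])
i=im.astype(int); m=(i[:,:,1]-i[:,:,2]>=1)&(i.max(2)>50)&(i.max(2)-i.min(2)<14); k=np.zeros_like(m);k[203:228,180:201]=1
v,u=np.nonzero(m&k); W=world(p,u,v,d[v,u]); s=(W[:,2]>.007)&(W[:,2]<.028); X=(W[s][:,:2]-S); Y=np.c_[X@ex,X@ey].astype(np.float32)*1000
print(len(Y),cv2.minAreaRect(Y),np.percentile(Y,[1,99],axis=0))
snap('top','t11')
E
```

```text
14.3667 [0.56071621 0.21188443 0.13984734] [[0.992, 0.008, -0.126], [0.126, 0.004, 0.992], [0.009, -1.0, 0.003]] [ 1.34550159 -0.30310702 -2.0528731 ]
257 ((18.314464569091797, -11.446388244628906), (42.88484191894531, 64.41557312011719), 0.5284541845321655) [[ -2.6165986  -41.04458099]
 [ 39.22710327  19.51631554]]
```

View pics/s11c.png

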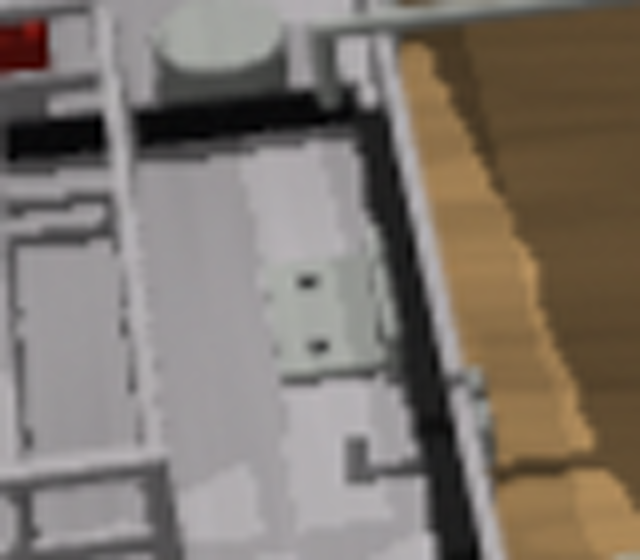

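View pics/t11.png

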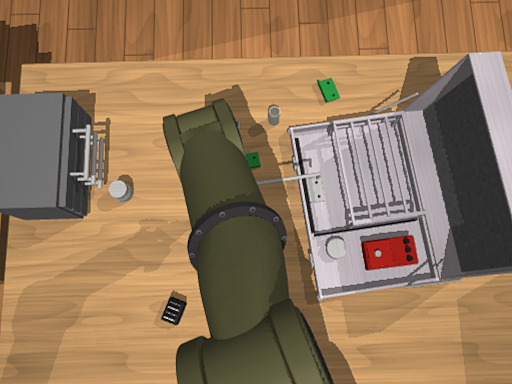

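The bracket stayed square on the rail: fitted angle 0.5°, centre about 18.5 mm from the face. I'll carry the rod back to its old place.

>>> carry_out --pt "-5 0 10 0 -0.08 0 5" --pt "-10 0 20 0 -0.18 0 5" --pt "-17 0 30 0 -0.3 0 5" --pt "-24 0 40 0 -0.42 0 5" --pt "-32 0 50 0 -0.54 0 5" --pt "-40 0 60 0 -0.66 0 5" --pt "-48 0 70 0 -0.78 0 5" --pt "-55 0 80 0 -0.9 0 5" --pt "-62 0 90 0 -1.02 0 5" --pt "-68 0 98 0 -1.14 0 5" --pt "-74 0 106 0 -1.26 0 5" --pt "-79 0 112 0 -1.38 0 5" --pt "-84 0 119 0 -1.5 0 5" --pt "-84 0 119 0 -1.57 0 5" --pt "-84 0 119 0 -1.6 0 5" --pt "-84 0 119 0 -1.6 0 5" --pt "-84 0 119 0 -1.6 0 5"

```text
time_s: 15.88
tcp_pos: [0.4596, 0.3177, 0.1333]
eef_rot: [[-0.152, -0.001, -0.988], [0.988, -0.001, -0.152], [-0.001, -1.0, 0.001]]
force: [0.3, 1.1, -2.4]
finger_gap: 0.0172
```

```bash
python3 - <<'E'
from h import *
s=env.state(); print(s['time_s'],s['tcp_pos'],np.array(s['eef_rot']).round(4).tolist(),s['force'],s['wrist_torque'])
snap('scene','s12');snap('wrist','w12')
E
```

```text
15.8833 [0.45964189 0.31770806 0.13326024] [[-0.1517, -0.0009, -0.9884], [0.9884, -0.0007, -0.1517], [-0.0006, -1.0, 0.001]] [ 0.25609308  1.06904269 -2.38057379] [ 0.02411847  0.05130277 -0.05656449]
```

View pics/s12.png

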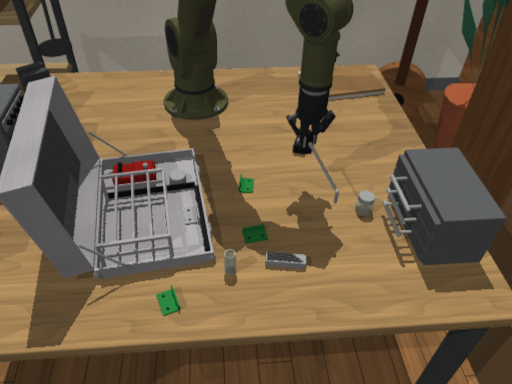

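The rod is held clear of everything, with its hook at scene (336,197). I'll lower it.

>>> carry_out --pt "0 30 0 0 0 0 5" --pt "0 60 0 0 0 0 5" --pt "0 85 0 0 0 0 5" --pt "0 100 0 0 0 0 5" --pt "0 107 0 0 0 0 5" --pt "0 111 0 0 0 0 5" --pt "0 113 0 0 0 0 5" --pt "0 113 0 0 0 0 5" --pt "0 113 0 0 0 0 5"

```text
time_s: 16.73
tcp_pos: [0.4603, 0.3187, 0.0217]
eef_rot: [[-0.154, 0.001, -0.988], [0.988, 0.001, -0.154], [0.001, -1.0, -0.002]]
force: [0.2, 0.8, -1.1]
finger_gap: 0.0176
```

>>> carry_out --pt "0 1 0 0 0 0 5" --pt "0 2 0 0 0 0 5" --pt "0 2 0 0 0 0 5"

```text
time_s: 16.98
tcp_pos: [0.4599, 0.3184, 0.0191]
eef_rot: [[-0.154, 0.001, -0.988], [0.988, 0.0, -0.154], [0.0, -1.0, -0.001]]
force: [0.3, 0.2, -2.0]
finger_gap: 0.0176
```

```bash
python3 - <<'E'
from h import *
s=env.state(); print(s['time_s'],s['tcp_pos'],s['force'],s['wrist_torque'])
E
```

```text
16.9833 [0.45986683 0.31836625 0.01913925] [ 0.25673711  0.16880062 -1.96018843] [-0.03678526  0.06357574 -0.0396104 ]
```

>>> carry_out --pt "0 0.8 0 0 0 0 5" --pt "0 0.8 0 0 0 0 5" --pt "0 0.8 0 0 0 0 5"

```text
time_s: 17.23
tcp_pos: [0.4598, 0.3184, 0.0181]
eef_rot: [[-0.155, 0.0, -0.988], [0.988, 0.0, -0.155], [0.0, -1.0, -0.0]]
force: [-0.7, -0.2, -0.5]
finger_gap: 0.0173
```

```bash
python3 - <<'E'
from h import *
s=env.state(); print(s['time_s'],s['tcp_pos'],s['force'],s['wrist_torque'])
E
```

```text
17.2333 [0.45978349 0.31838974 0.01807292] [-0.6701943  -0.15843027 -0.47117203] [-0.01848022 -0.07893425 -0.0201541 ]
```

The foot or tip is now touching the bench. I'll release gently and retreat upward.

>>> carry_out --pt "0 0.5 0 0 0 0 18" --pt "0 0.5 0 0 0 0 22" --pt "0 0.5 0 0 0 0 26" --pt "0 0.5 0 0 0 0 32" --pt "0 0.5 0 0 0 0 40" --pt "0 0.5 0 0 0 0 55" --pt "0 0.5 0 0 0 0 70" --pt "0 0.5 0 0 0 0 70" --pt "0 0.5 0 0 0 0 70" --pt "0 -10 0 0 0 0 70" --pt "0 -30 0 0 0 0 70" --pt "0 -60 0 0 0 0 70" --pt "0 -100 0 0 0 0 70" --pt "0 -140 0 0 0 0 70" --pt "0 -140 0 0 0 0 70" --pt "0 -140 0 0 0 0 70"

```text
time_s: 18.57
tcp_pos: [0.4608, 0.3193, 0.1614]
eef_rot: [[-0.154, 0.005, -0.988], [0.988, 0.003, -0.154], [0.003, -1.0, -0.005]]
force: [-0.2, -0.2, 0.1]
finger_gap: 0.0599
```

```bash
python3 - <<'E'
from h import *
s=env.state(); print(s['time_s'],s['tcp_pos'],s['force'],s['finger_gap'])
im,d,p=snap('wrist','w13'); v,u=np.mgrid[140:250,215:290]; W=world(p,u,v,d[140:250,215:290]); i=im[140:250,215:290].astype(int)
s=(i.max(2)<50)&(abs(W[...,2]-.06)<.008); X=W[s]; print(len(X),X.mean(0),X[:,2].min(),X[:,2].max(),cv2.minAreaRect(X[:,:2].astype(np.float32)*1000))
im,d,p=snap('scene','s13')
S=np.array([.593,.0115]);ex=np.array([.125,-.992]);ey=np.array([.992,.125])
i=im.astype(int); m=(i[:,:,1]-i[:,:,2]>=1)&(i.max(2)>50)&(i.max(2)-i.min(2)<14); k=np.zeros_like(m);k[203:228,180:201]=1
v,u=np.nonzero(m&k); W=world(p,u,v,d[v,u]); s=(W[:,2]>.007)&(W[:,2]<.028); X=(W[s][:,:2]-S); Y=np.c_[X@ex,X@ey].astype(np.float32)*1000
print(len(Y),cv2.minAreaRect(Y),np.percentile(Y,[1,99],axis=0))
cv2.imwrite('pics/s13c.png',cv2.resize(im[130:280,80:400],None,fx=2.5,fy=2.5,interpolation=cv2.INTER_CUBIC)[:,:,::-1])
E
```

```text
18.5667 [0.46082002 0.31925497 0.16142214] [-0.23607695 -0.15787476  0.12330562] 0.05993389113994321
742 [0.45878682 0.3157496  0.05923051] 0.053839291173738715 0.06170409797095425 ((459.7461242675781, 315.9094543457031), (33.66271209716797, 16.065879821777344), 8.192745208740234)
253 ((18.623821258544922, -11.405654907226562), (64.107666015625, 42.89344787597656), 89.33304595947266) [[ -2.4079642  -42.2245842 ]
 [ 39.22950531  19.44045944]]
```

View pics/s13c.png

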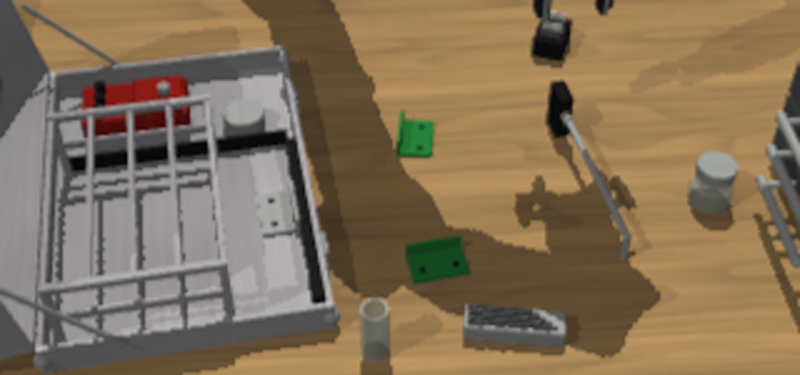

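View pics/w13.png

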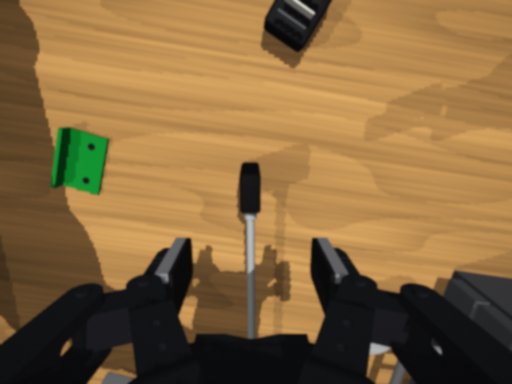

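The rod stands upright on the bench (handle in the wrist view at (250,187), top at 59 mm as at the start), and the bracket is square on the rail. I'm handing in.

```bash
python3 - <<'E'
from rig import env, close_job
print(env.state()['joint_vel']); print(close_job())
E
```

```text
[-0.0024232   0.02711049  0.00482258  0.01792312  0.00087196 -0.00232746
 -0.00152237]
the job is handed in; nothing more can be done
None
```

I hooked the bracket over its flange, drew it out from under the guard and seated it on the rubber rail. I held it there with a steady pull of about 5.4 N for over a second. I then unhooked and stood the rod back on the bench where it had been; the job was handed in at about 18.7 s.

**Last checks:**
- **Bracket:** the final camera fit put it square to the rail within about 1°. Its centre was about 18.6 mm from the rail face, where 20 mm is home, so that agrees within the camera's 2 mm or so. It sat about 11 mm off the rail's middle.
- **Rod:** it stood upright, clear of the case, with the handle top at 59 mm as at the start.
- **Forces:** the wrist read at most about 5.6 N sideways during the pull. No reading showed a knock on the guard.
- **Other things:** the last picture showed nothing visibly moved, but I did not measure each one.

No check failed. The plain force readings had a scatter of up to about 1 N, so I judged the moment of seating from the wrist torque as well.

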